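# Free the sprung safety hook and open the reagent cupboard

### The arm

A 7-joint arm with a two-finger parallel gripper is mounted at the origin on the work surface. World frame = base frame: x ahead of the robot, y to its left, z up, the work surface at z = 0. Lengths are in m, angles in rad, forces in N, time in s.
With the tool pointing down it reaches from about 0.425 to 0.95 m from the base axis. Payload 16.7 kg.
Tool frame: the origin (TCP) lies between the finger pads; the fingertips stand 25 mm ahead of it and the grasp point (between the pads) lies 6 mm ahead of it (ctrl.finger_overhang is the distance from the TCP to the fingertips, in m); z points along the fingers, y is the direction in which the jaws open and shut (so a half turn about z gives the same grasp; the last joint's range is limited). The gripper opens to 94 mm and grips with 3 to 60 N. Pads are 16 mm wide; open, the fingers measure 119 mm over their backs; the gripper's body (75 mm by 177 mm) begins 78 mm behind the grasp point.
Start: joints at [1.135, 0.426, 0.074, 1.606, -0.034, 1.111, -0.067], TCP at [0.191, -0.647, 0.23] pointing down, gripper open.
Joint ranges: [-2.85, 2.85], [-0.5, 2.14], [-1.23, 1.37], [0.21, 2.46], [-1.02, 4.16], [0.16, 2.05], [-2.73, 2.73]. Speed limits (rad/s): [1.89, 1.89, 2.39, 2.39, 3.01, 3.01, 3.01].

### API

Orientations are given as a rotation vector (axis times angle).
In Python, from workcell import ctrl, viewer, close_job gives the robot as it stands.
- The arm moves only by the tool arm_command, never from a script. Its argument "commands" is a list of rows, each a list of 3 entries, a list of its own where there are three numbers: the shift along the tool's x, y, z in m, then the turn, a rotation vector about the tool's x, y, z in rad, then the gripper command: -1 is shut, 1 is fully open, values between are in proportion. In form: [[[x, y, z], [ax, ay, az], hand], ...]. A call has 1 to 10 rows; each row is the pose to reach, as a shift and turn from the pose measured when the call began, along the tool's axes at that moment; what a row does not reach only later rows make up. A row lasts 1/8 s, in which the tool goes at most 62.5 mm and 10.7 degrees, less where a joint would pass 70% of its speed; a pose out of reach is approached as far as the arm can. A call with a gripper value outside its range is refused whole. The fingers move at their own pace and stop on an object; the grip force is fixed at half the most. Time passes only in rows, so rows that repeat a pose let the fingers close. It gives the time, the measured TCP pose, the force and the opening at its end, in the units of the state.
- ctrl.read_state(): the state, without advancing time (a new reading comes with each control period).
- viewer.capture(name): name is "scene" or "top" or "wrist"; returns a dict with "pixels" (420x560x3 uint8, red, green, blue), "K" (3x3 intrinsics, pixels), "rvec" (rotation vector, rad) and "tvec" (3), from world to camera coordinates, as OpenCV has them; the wrist camera has in their place "hand_eye" (4x4, takes a point from camera to tool coordinates, whose origin is the TCP and whose axes are the flange's). Camera axes: x right, y down, z forward; pixel columns grow to the right and rows downward; lengths in m; the calibration is good to about 2 mm. A picture is of the moment at which its call begins: read the wrist's pose just before it. There is no depth.
- close_job(): hands the job in, once; it reports no verdict.
The state is a dict: "time_s": time; "qpos": joint angles; "qd": joint speeds; "tau": joint torques, N m; "position": TCP position; "ee_rot": TCP orientation; "wrist_force": force on the tool from outside, world axes, zero at the start; "wrist_torque": the same for the moment, N m; "width": opening from 0.0 (shut) to 1.0 (fully open).
Only numpy, scipy, OpenCV 4.12 (cv2) and the standard library are available. Lean on these libraries where they do the work, as an engineer would, in place of code of your own. Each camera call takes 0.05 s, during which the arm holds its last target.

### The job

Open the small reagent cupboard on the bench. Draw its door ajar by the bar handle until the safety hook catches and holds it, then reach down into the gap behind the top of the door, press the hook's thumb bar down gently until the hook lets go, draw the door clear and swing it wide open, about square to the cupboard. The hook is light plastic and its thumb bar is set higher or lower on every door, so feel for it: neither force it down hard against its stop nor tug the door hard against the catch, and leave the bottle, the beaker and the box of vials where they stand.

Things in the scene. Friction and masses are not known exactly. Their poses are not given: they have to be found in the camera images.
- cabinet: White sheet-metal cupboard fixed on the bench, 200 deep (x) x 250 wide (y) x 240 high. Origin: centre of its underside, on the bench. Its x axis points from front to back, y to its left seen from the front; the front opening is the plane x = -100 mm. The top panel is 12 mm thick.
- door (a joint): Door angle, rad: 0 shut, grows as it swings out to the front, stop at 1.75. White, 22 mm thick, 250 wide, covers the whole front; vertical hinge at the cupboard's left front edge (+y). Stays where left: the hinge rubs, about 1 N at the handle. The hook catches it somewhere between 0.18 and 0.23 rad (gap about 37 mm at the hook); freed, its nose has left the keeper by 0.38.
- hinge (a point): Point on the vertical hinge axis at the height of the cupboard's top (240 mm above the bench). The axis lies in the plane of the door's inner face. The frame turns with the door: x is the door's inward normal, -y runs along the door to its free edge.
- handle (a point): Middle of the steel bar handle on the door's front, 30 mm below the cupboard's top. The bar is about 100 long, level, along the door, about 10 thick; its centre line stands 35 mm off the front face, 57 mm off the inner face, and the middle is 180 mm from the hinge.
- latch: Safety latch on the door's inner face, 180 mm from the hinge. Origin: fixed plate on the inner face, 46 mm below the cupboard's top; x inward, z up. A white sprung plastic arm (18 wide, 6 thick) reaches 76 mm inward; its upward barb, at 50 mm, catches behind a steel keeper under the cupboard's top. Pressing with over 14 N breaks it; so do over 25 N of pressing and tugging together.
- bar_nominal (a point): Nominal crest of the thumb bar (10 mm roll, 26 long, across the arm on a threaded stem): 16 mm in from the door, 28 mm below the cupboard's top. The true crest is up to 10 mm higher or lower, not measured. It gives from 3.5 N, lets go after 4.5 mm (7 N), hits a hard stop at 6 mm (9 N). A door tugged tight makes it stiffer: ease the door back 2 mm first. Still held: ease, press more.
- reagent_mid (a point): Bystander: amber bottle, 64 diameter x 150 high, beside the cupboard, loose. Point half-way up.
- beaker_mid (a point): Bystander: clear open beaker, 68 diameter x 85 high, on the cupboard's other side, loose. Point half-way up.
- vialbox_mid (a point): Bystander: grey box of capped vials, 75 x 110 x 42 high, loose on top of the cupboard at the back. Point half-way up.
- syringepump: Bystander: beige syringe pump with black clamps, 150 x 230 x 127 high, fixed on the bench to the right. Origin: centre of its underside.

How it is judged:
On the way, in this order (a step that is already met when the one before it is completed fails the run):
1. the door is drawn ajar to where the safety hook holds it (value of joint door between 0.16 and 0.26 rad), for 0.2 s.
2. the hook is pressed down and the door drawn clear of the keeper (value of joint door above 0.4 rad), for 0.1 s.
At the end, for the whole second after the job is handed in: The door stands open by 1.2 rad (about 70 degrees) or more, at rest and let go; the latch was never pressed with more than 14 N nor loaded with more than 25 N in all, and the bystanders stand within 20 mm of where they were (value of joint door above 1.2 rad and velocity of joint door between -0.05 and 0.05 rad/s); the robot touches nothing.
It fails at once if the fingers press on the safety latch with more than 14 N (contact force between latch and the fingers above 14 N).
It fails at once if more than 25 N on the safety latch altogether, pressing and tugging against its keeper (contact force between latch and anything else above 25 N).
It fails at once if the bottle, the beaker or the box of vials is shifted by more than 20 mm (distance of any of reagent_mid, beaker_mid, vialbox_mid from where it was at the start of the episode above 0.02 m).
It also fails if it takes over 67 s, if anything falls off the work surface, if the arm or the gripper's body presses on something with over 40 N, if the wrist force passes 120 N, or if a joint passes its speed limit or range.

## Working session

There is one attempt and no reset: what is moved stays moved. The work goes in short steps, Python scripts to look and compute and a tool call to move; the robot and the scene stay as the last step left them, time stands still between calls to the robot, and variables do not carry over. Pictures are saved under pics/ and viewed, and the job is handed in when it is done.

Besides the shell and the picture viewer there is one more tool, called after "Request:" as name(argument=value, ...), one argument or row to a line, values as JSON. arm_command: Moves the arm, as the interface text tells. Its arguments: {"type":"object","properties":{"commands":{"type":"array"}},"required":["commands"]}

```bash
mkdir -p pics
python3 - <<'E'
from workcell import ctrl, viewer
import cv2
s=ctrl.read_state(); print(s, ctrl.finger_overhang)
for n in ["scene","top","wrist"]:
    c=viewer.capture(n); cv2.imwrite(f"pics/a_{n}.png",c["pixels"][:,:,::-1]); print(n,{k:v for k,v in c.items() if k!="pixels"})
E
```

```text
{'time_s': 0.0, 'qpos': array([ 1.13450271,  0.42674326,  0.07383451,  1.60660773, -0.03410255,
        1.11080573, -0.06709315]), 'qd': array([ 0.0003851 , -0.00021718, -0.00138643,  0.00091663, -0.00040633,
       -0.0016616 , -0.00103742]), 'tau': array([-1.12169389e-03, -9.35804200e+01,  3.66585709e+00, -4.54191041e+01,
       -4.89101897e-02,  2.00897263e-02,  7.06687615e-05]), 'position': array([ 0.19080861, -0.64703976,  0.22976728]), 'ee_rot': array([-3.10808763e+00, -4.48752494e-01,  4.29465647e-04]), 'wrist_force': array([ 0.21796354, -0.42046895,  0.13696416]), 'wrist_torque': array([ 0.01598573,  0.00266956, -0.01583312]), 'width': 1.001592393506033} 0.025
scene {'K': array([[390.66780938,   0.        , 275.63096225],
       [  0.        , 390.66780938, 208.86584183],
       [  0.        ,   0.        ,   1.        ]]), 'rvec': array([ 1.28011395,  2.01620644, -1.07558403]), 'tvec': array([ 0.37323848, -0.13375529,  1.79818978])}
top {'K': array([[402.93871311,   0.        , 275.2125232 ],
       [  0.        , 402.93871311, 209.57153157],
       [  0.        ,   0.        ,   1.        ]]), 'rvec': array([ 2.1104992 , -2.15333362,  0.23001771]), 'tvec': array([-0.10339358,  0.65995869,  1.14922397])}
wrist {'K': array([[335.42288045,   0.        , 275.05298209],
       [  0.        , 335.42288045, 211.28899485],
       [  0.        ,   0.        ,   1.        ]]), 'hand_eye': array([[ 4.38246081e-04, -9.64113725e-01, -2.65489232e-01,
         7.74709843e-02],
       [ 9.99999784e-01,  2.92275203e-04,  5.89325036e-04,
         3.37148335e-04],
       [-4.90580437e-04, -2.65489433e-01,  9.64113645e-01,
        -1.54766910e-01],
       [ 0.00000000e+00,  0.00000000e+00,  0.00000000e+00,
         1.00000000e+00]])}
```

View pics/a_scene.png

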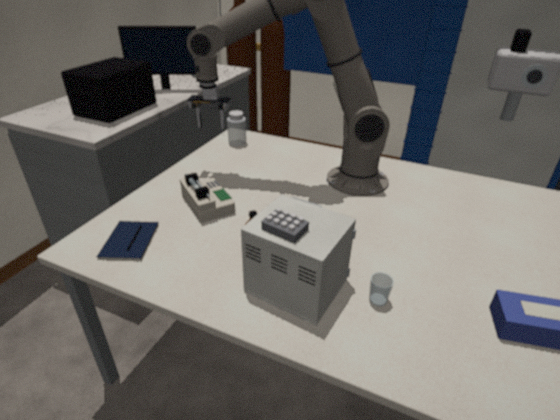

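View pics/a_top.png

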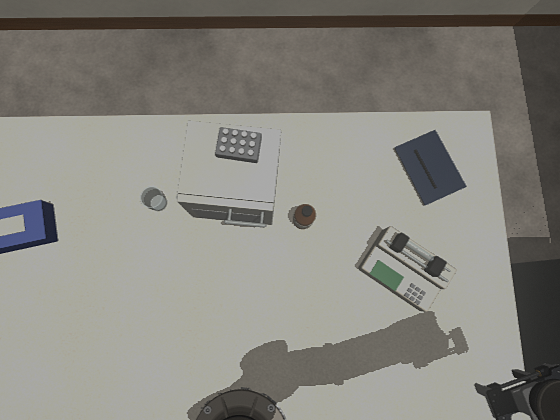

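View pics/a_wrist.png

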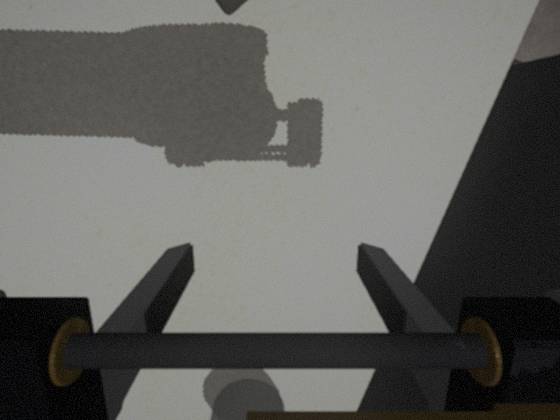

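The top view shows the cupboard at about (230,170), its door facing the robot, with the handle at about (244,216). The bottle is at (303,216), the beaker at (154,198) and the vial box at (238,143). I'll enlarge it next.

Run:
```python
import cv2
im=cv2.imread("pics/a_top.png"); c=im[110:240,130:330]; cv2.imwrite("pics/a_topc.png",cv2.resize(c,None,fx=4,fy=4,interpolation=cv2.INTER_CUBIC))
```

```text
(no output)
```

View pics/a_topc.png

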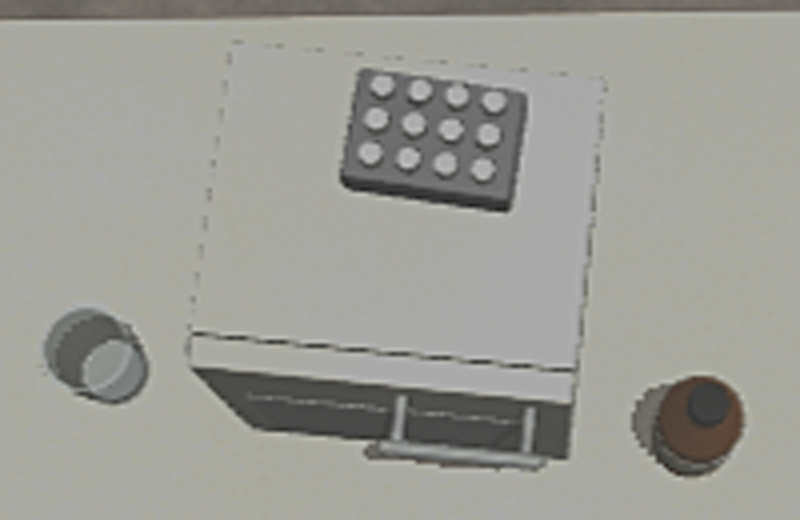

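The enlarged crop (×4, offset 130,110) shows:
- cupboard top corners: (235,42), (606,80), (577,370), (190,333)
- door front top edge: (190,366) to (575,402)
- handle bar ends: (368,452) and (545,462)

Next I'll fit the pose.

```bash
cat > h.py <<'E'
import numpy as np, cv2
from scipy.spatial.transform import Rotation as R
from scipy.optimize import least_squares
def ray(c,uv):
    Rm=cv2.Rodrigues(c["rvec"])[0]; o=-Rm.T@c["tvec"]
    d=Rm.T@np.linalg.inv(c["K"])@np.array([*uv,1.]); return o,d
def atz(c,uv,z):
    o,d=ray(c,uv); return o+d*(z-o[2])/d[2]
def proj(c,P): return cv2.projectPoints(np.atleast_2d(np.array(P,float)),c["rvec"],c["tvec"],c["K"],None)[0][:,0]
def wcam(c,s):
    T=np.eye(4);T[:3,:3]=R.from_rotvec(s["ee_rot"]).as_matrix();T[:3,3]=s["position"]
    W=np.linalg.inv(T@c["hand_eye"]); c=dict(c); c["rvec"]=cv2.Rodrigues(W[:3,:3])[0]; c["tvec"]=W[:3,3]; return c
E
python3 - <<'E'
from h import *
from workcell import viewer
c=viewer.capture("top"); f=lambda p:(130+p[0]/4-.375,110+p[1]/4-.375)
for n,p,z in [("BL",(235,42),.24),("BR",(606,80),.24),("FR",(577,370),.24),("FL",(190,333),.24),("dL",(190,366),.24),("dR",(575,402),.24),("hL",(368,452),.21),("hR",(545,462),.21),("pl",(400,400),.21),("pr",(529,410),.21)]:
    print(n,atz(c,f(p),z).round(4))
L=np.array([[100,125],[100,-125],[-100,-125],[-100,125],[-122,125],[-122,-125]])/1e3
uv=np.array([f(p) for p in [(235,42),(606,80),(577,370),(190,333),(190,366),(575,402)]])
def P(v,L,z): 
    a=v[2];return np.c_[L@np.array([[np.cos(a),np.sin(a)],[-np.sin(a),np.cos(a)]])+v[:2],np.full(len(L),z)]
r=least_squares(lambda v:(proj(c,P(v,L,.24))-uv).ravel(),[.9,.1,-.1]); print(r.x,r.fun.reshape(-1,2).round(2))
hing=P(r.x,np.array([[-.1,.125]]),.24)[0]; print("hinge",hing)
h=P(r.x,np.array([[-.157,-.055]]),.21)[0]; print("handle",h, proj(c,h))
for n,p in [("bottle top",(707,402)),("beaker",(87,346))]: print(n,atz(c,f(p),.15 if 'bo' in n else .0))
E
```

```text
BL [0.8712 0.1145 0.24  ]
BR [ 0.8411 -0.1326  0.24  ]
FR [ 0.6435 -0.109   0.24  ]
FL [0.6722 0.1396 0.24  ]
dL [0.6504 0.1391 0.24  ]
dR [ 0.6225 -0.1072  0.24  ]
hL [0.5973 0.0284 0.21  ]
hR [ 0.5885 -0.0874  0.21  ]
pl [0.6317 0.0075 0.21  ]
pr [ 0.6234 -0.0774  0.21  ]
[ 0.75722046  0.00265999 -0.1164923 ] [[-0.27  0.04]
 [ 0.18 -0.34]
 [ 0.35  0.03]
 [ 0.46 -0.11]
 [-0.75 -0.04]
 [ 0.04  0.37]]
hinge [0.67242684 0.13843569 0.24      ]
handle [ 0.59489194 -0.03371929  0.21      ] [[245.375897   223.11327092]]
bottle top [ 0.63808807 -0.2015823   0.15      ]
beaker [0.72067371 0.27370079 0.        ]
```

```bash
cat >> h.py <<'E'
HINGE=np.array([0.67243,0.13844]); A=-0.1165
def doorpt(th,r,n,z):   # r along door from hinge, n inward from inner face
    a=A-th; ex=np.array([np.cos(a),np.sin(a)]); ey=np.array([-np.sin(a),np.cos(a)])
    return np.array([*(HINGE+n*ex-r*ey),z])
def move(P,psi):
    from workcell import ctrl
    s=ctrl.read_state(); R0=R.from_rotvec(s["ee_rot"])
    y=np.array([np.cos(psi),np.sin(psi),0]); z=np.array([0,0,-1.]); x=np.cross(y,z)
    R1=R.from_matrix(np.c_[x,y,z]); 
    print("t",s["time_s"],"pos",s["position"].round(4),"F",s["wrist_force"].round(2),"w",round(s["width"],3),"q",s["qpos"].round(2))
    print("shift",R0.inv().apply(np.array(P)-s["position"]).round(4),"turn",(R0.inv()*R1).as_rotvec().round(4))
E
python3 -c "
from h import *
print(doorpt(0,.18,-.057,.21))
move(doorpt(0,.18,-.057,.33),A)"
```

```text
[ 0.59489377 -0.03371439  0.21      ]
t 0.2 pos [ 0.1909 -0.6472  0.2301] F [ 0.19 -0.29 -0.06] w 0.997 q [ 1.13  0.43  0.07  1.61 -0.03  1.11 -0.07]
shift [ 0.5611 -0.4742 -0.0996] turn [-7.0000e-04 -4.0000e-04 -1.1675e+00]
```

Request:
arm_command(
  commands=[
    [[0.0,0.0,-0.08],[0,0,0],-0.36],
    [[0.56,-0.474,-0.1],[0,0,-1.167],-0.36],
    [[0.56,-0.474,-0.1],[0,0,-1.167],-0.36],
    [[0.56,-0.474,-0.1],[0,0,-1.167],-0.36],
    [[0.56,-0.474,-0.1],[0,0,-1.167],-0.36],
    [[0.56,-0.474,-0.1],[0,0,-1.167],-0.36],
    [[0.56,-0.474,-0.1],[0,0,-1.167],-0.36],
    [[0.56,-0.474,-0.1],[0,0,-1.167],-0.36],
    [[0.56,-0.474,-0.1],[0,0,-1.167],-0.36],
    [[0.56,-0.474,-0.1],[0,0,-1.167],-0.36],
  ],
)

```text
time_s: 1.45
position: [0.5003, -0.1761, 0.3219]
ee_rot: [-2.348, -2.087, -0.001]
wrist_force: [1.4, -1.2, -0.2]
width: 0.322
```

```bash
python3 -c "
from h import *
move(doorpt(0,.18,-.057,.33),A)"
```

```text
t 1.45 pos [ 0.5003 -0.1761  0.3219] F [ 1.36 -1.23 -0.15] w 0.322 q [ 0.61  0.14 -0.43  1.79  0.06  1.22  0.04]
shift [ 0.1525  0.0773 -0.008 ] turn [ 0.0001 -0.0004 -0.0008]
```

Request:
arm_command(
  commands=[
    [[0.1525,0.077,-0.008],[0,0,0],-0.36],
    [[0.1525,0.077,-0.008],[0,0,0],-0.36],
    [[0.1525,0.077,-0.008],[0,0,0],-0.36],
    [[0.1525,0.077,-0.008],[0,0,0],-0.36],
    [[0.1525,0.077,-0.008],[0,0,0],-0.36],
  ],
)

```text
time_s: 2.08
position: [0.5943, -0.0342, 0.3296]
ee_rot: [-2.348, -2.087, 0.001]
wrist_force: [-1.1, -0.4, -0.5]
width: 0.319
```

```bash
python3 -c "
from h import *
from workcell import *
move(doorpt(0,.18,-.057,.33),A)
s=ctrl.read_state()
for n in ['wrist','top','scene']:
    c=viewer.capture(n); cv2.imwrite(f'pics/b_{n}.png',c['pixels'][:,:,::-1])
    if n=='wrist':
        c=wcam(c,s)
        print(proj(c,[doorpt(0,.18,-.057,.21),doorpt(0,.13,-.057,.21),doorpt(0,.23,-.057,.21),doorpt(0,.25,0,.24),doorpt(0,0.,0,.24),doorpt(0,.25,-.022,.24)]).round(1))
"
```

```text
t 2.075 pos [ 0.5943 -0.0342  0.3296] F [-1.1  -0.41 -0.46] w 0.319 q [ 0.38  0.27 -0.52  1.64  0.14  1.27 -0.29]
shift [ 0.0005  0.0006 -0.0004] turn [-0.0007 -0.0001 -0.001 ]
[[275.3 212.2]
 [275.2 152.7]
 [275.3 266.4]
 [345.  304.4]
 [367.  -54.5]
 [318.1 304.4]]
```

View pics/b_wrist.png

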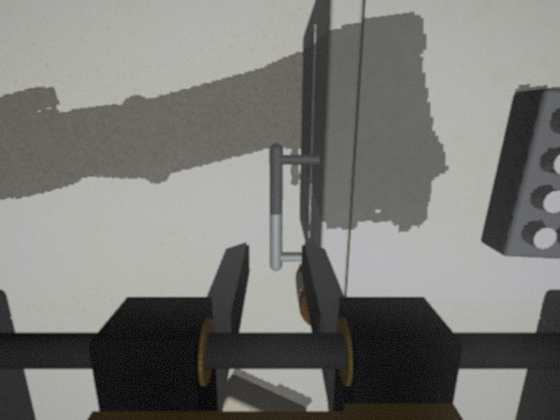

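View pics/b_scene.png

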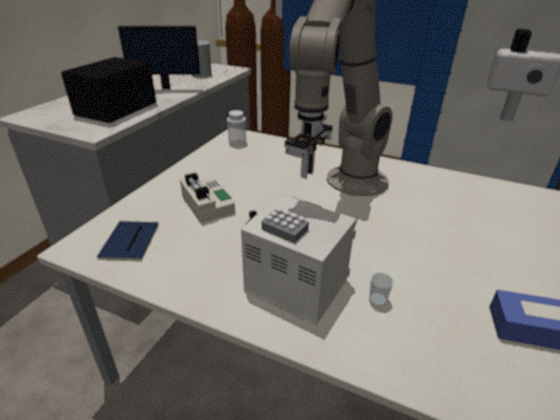

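The wrist view shows the bar at column 276, rows 146–268. I predicted column 275, rows 153–266, so they agree. Next I'll descend over the bar and grip.

Request:
arm_command(
  commands=[
    [[0.0005,0.0005,0.05],[0,0,0],-0.36],
    [[0.0005,0.0005,0.08],[0,0,0],-0.36],
    [[0.0005,0.0005,0.1],[0,0,0],-0.36],
    [[0.0005,0.0005,0.1135],[0,0,0],-0.36],
    [[0.0005,0.0005,0.1135],[0,0,0],-0.36],
  ],
)

```text
time_s: 2.85
position: [0.5946, -0.0348, 0.2163]
ee_rot: [-2.35, -2.085, 0.001]
wrist_force: [0.7, -0.2, 0.8]
width: 0.324
```

```bash
python3 -c "
from h import *
from workcell import *
move(doorpt(0,.18,-.057,.216),A)
c=viewer.capture('wrist'); cv2.imwrite('pics/c_wrist.png',c['pixels'][:,:,::-1])
"
```

```text
t 2.85 pos [ 0.5946 -0.0348  0.2163] F [ 0.67 -0.16  0.78] w 0.324 q [ 0.36  0.35 -0.51  1.78  0.2   1.06 -0.34]
shift [0.0012 0.0002 0.0003] turn [-0.0005  0.0002 -0.003 ]
```

View pics/c_wrist.png

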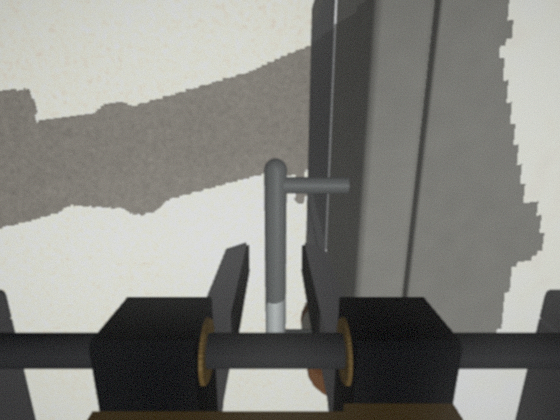

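The bar, at column 276, sits between the two fingers. The right finger is in the gap in front of the door, so I'll grip.

Request:
arm_command(
  commands=[
    [[0,0,0],[0,0,0],-1],
    [[0,0,0],[0,0,0],-1],
    [[0,0,0],[0,0,0],-1],
    [[0,0,0],[0,0,0],-1],
  ],
)

```text
time_s: 3.4
position: [0.5947, -0.0346, 0.2176]
ee_rot: [2.35, 2.085, -0.0]
wrist_force: [-5.1, -0.3, 6.7]
width: 0.108
```

```bash
python3 -c "
from h import *
for t in [.05,.1,.14,.16,.17,.19,.2]:
  move(doorpt(t,.18,-.057,.216),A-t)
"
```

```text
t 3.4 pos [ 0.5947 -0.0346  0.2176] F [-5.06 -0.27  6.65] w 0.108 q [ 0.36  0.35 -0.51  1.78  0.2   1.06 -0.34]
shift [ 0.004  -0.0089  0.0016] turn [0.0003 0.0004 0.0472]
t 3.4 pos [ 0.5947 -0.0346  0.2176] F [-5.06 -0.27  6.65] w 0.108 q [ 0.36  0.35 -0.51  1.78  0.2   1.06 -0.34]
shift [ 0.0075 -0.0176  0.0016] turn [0.0003 0.0004 0.0972]
t 3.4 pos [ 0.5947 -0.0346  0.2176] F [-5.06 -0.27  6.65] w 0.108 q [ 0.36  0.35 -0.51  1.78  0.2   1.06 -0.34]
shift [ 0.0106 -0.0245  0.0016] turn [0.0003 0.0004 0.1372]
t 3.4 pos [ 0.5947 -0.0346  0.2176] F [-5.06 -0.27  6.65] w 0.108 q [ 0.36  0.35 -0.51  1.78  0.2   1.06 -0.34]
shift [ 0.0122 -0.0279  0.0016] turn [0.0003 0.0004 0.1572]
t 3.4 pos [ 0.5947 -0.0346  0.2176] F [-5.06 -0.27  6.65] w 0.108 q [ 0.36  0.35 -0.51  1.78  0.2   1.06 -0.34]
shift [ 0.0131 -0.0296  0.0016] turn [0.0003 0.0004 0.1672]
t 3.4 pos [ 0.5947 -0.0346  0.2176] F [-5.06 -0.27  6.65] w 0.108 q [ 0.36  0.35 -0.51  1.78  0.2   1.06 -0.34]
shift [ 0.0149 -0.0329  0.0016] turn [0.0003 0.0004 0.1872]
t 3.4 pos [ 0.5947 -0.0346  0.2176] F [-5.06 -0.27  6.65] w 0.108 q [ 0.36  0.35 -0.51  1.78  0.2   1.06 -0.34]
shift [ 0.0158 -0.0346  0.0016] turn [0.0003 0.0004 0.1972]
```

Request:
arm_command(
  commands=[
    [[0.002,-0.0045,0],[0,0,0.024],-1],
    [[0.004,-0.009,0],[0,0,0.047],-1],
    [[0.0057,-0.0133,0],[0,0,0.072],-1],
    [[0.0075,-0.0176,0],[0,0,0.097],-1],
    [[0.009,-0.021,0],[0,0,0.117],-1],
    [[0.0106,-0.0245,0],[0,0,0.137],-1],
    [[0.0122,-0.0279,0],[0,0,0.157],-1],
    [[0.0122,-0.0279,0],[0,0,0.157],-1],
  ],
)

```text
time_s: 4.4
position: [0.5676, -0.0197, 0.2177]
ee_rot: [2.507, 1.892, -0.002]
wrist_force: [-3.6, -3.6, 2.1]
width: 0.107
```

```bash
cat >> h.py <<'E'
def th_est(P):
    f=lambda v:(doorpt(v[0],v[1],-.057,0)-np.array(P))[:2]*1e3
    return least_squares(f,[.2,.18]).x
E
python3 -c "
from h import *
from workcell import ctrl
print(th_est(ctrl.read_state()['position']))
for t in [.16,.18,.19,.2]:
  move(doorpt(t,.18,-.057,.217),A-t)
"
```

```text
[0.16381202 0.18095973]
t 4.4 pos [ 0.5676 -0.0197  0.2177] F [-3.59 -3.6   2.09] w 0.107 q [ 0.33  0.31 -0.5   1.84  0.17  1.04 -0.51]
shift [0.0007 0.0007 0.0007] turn [-0.0002  0.0016 -0.0014]
t 4.4 pos [ 0.5676 -0.0197  0.2177] F [-3.59 -3.6   2.09] w 0.107 q [ 0.33  0.31 -0.5   1.84  0.17  1.04 -0.51]
shift [ 0.0019 -0.0029  0.0007] turn [-0.0002  0.0016  0.0186]
t 4.4 pos [ 0.5676 -0.0197  0.2177] F [-3.59 -3.6   2.09] w 0.107 q [ 0.33  0.31 -0.5   1.84  0.17  1.04 -0.51]
shift [ 0.0025 -0.0047  0.0007] turn [-0.0002  0.0016  0.0286]
t 4.4 pos [ 0.5676 -0.0197  0.2177] F [-3.59 -3.6   2.09] w 0.107 q [ 0.33  0.31 -0.5   1.84  0.17  1.04 -0.51]
shift [ 0.0032 -0.0065  0.0007] turn [-0.0002  0.0016  0.0386]
```

Request:
arm_command(
  commands=[
    [[0.0008,-0.0014,0],[0,0,0.008],-1],
    [[0.0015,-0.0029,0],[0,0,0.0186],-1],
    [[0.0015,-0.0029,0],[0,0,0.0186],-1],
  ],
)

```text
time_s: 4.78
position: [0.5646, -0.0177, 0.2177]
ee_rot: [2.526, 1.867, -0.004]
wrist_force: [-4.1, -4.1, 2.2]
width: 0.104
```

```bash
cat >> h.py <<'E'
def fo():
    from workcell import ctrl
    s=ctrl.read_state(); print("F tool",R.from_rotvec(s["ee_rot"]).inv().apply(s["wrist_force"]).round(2),"th",th_est(s["position"]).round(4))
E
python3 -c "
from h import *
fo()
for t in [.18,.19,.2]:
  move(doorpt(t,.18,-.057,.217),A-t)
"
```

```text
F tool [-5.12 -2.69 -2.19] th [0.1826 0.181 ]
t 4.775 pos [ 0.5646 -0.0177  0.2177] F [-4.07 -4.1   2.2 ] w 0.104 q [ 0.33  0.3  -0.5   1.84  0.17  1.04 -0.53]
shift [0.0008 0.0005 0.0007] turn [-0.0007  0.0024 -0.0011]
t 4.775 pos [ 0.5646 -0.0177  0.2177] F [-4.07 -4.1   2.2 ] w 0.104 q [ 0.33  0.3  -0.5   1.84  0.17  1.04 -0.53]
shift [ 0.0014 -0.0013  0.0007] turn [-0.0007  0.0024  0.0089]
t 4.775 pos [ 0.5646 -0.0177  0.2177] F [-4.07 -4.1   2.2 ] w 0.104 q [ 0.33  0.3  -0.5   1.84  0.17  1.04 -0.53]
shift [ 0.002  -0.0031  0.0007] turn [-0.0007  0.0024  0.0189]
```

Request:
arm_command(
  commands=[
    [[0.0004,-0.0009,0],[0,0,0.005],-1],
    [[0.0008,-0.0018,0],[0,0,0.01],-1],
    [[0.0008,-0.0018,0],[0,0,0.01],-1],
  ],
)

```text
time_s: 5.15
position: [0.5628, -0.0165, 0.2177]
ee_rot: [2.535, 1.854, -0.004]
wrist_force: [-3.4, -4.9, 1.9]
width: 0.109
```

```bash
python3 -c "
from h import *
fo()"
```

```text
F tool [-5.75 -1.75 -1.93] th [0.1941 0.181 ]
```

Request:
arm_command(
  commands=[
    [[0.0004,-0.0009,0],[0,0,0.005],-1],
    [[0.0006,-0.0014,0],[0,0,0.008],-1],
    [[0.0006,-0.0014,0],[0,0,0.008],-1],
  ],
)

```text
time_s: 5.52
position: [0.5622, -0.016, 0.2177]
ee_rot: [2.543, 1.842, -0.003]
wrist_force: [2.5, -7.3, -2.7]
width: 0.105
```

```bash
python3 -c "
from h import *
fo()"
```

```text
F tool [-6.18  4.64  2.67] th [0.1985 0.181 ]
```

The pull force jumped by about 6 N at door ≈ 0.198 rad, so the hook has caught. I'll ease back about 2 mm and let go.

Request:
arm_command(
  commands=[
    [[-0.0005,0.0012,0],[0,0,-0.007],-1],
    [[-0.001,0.0025,0],[0,0,-0.012],-1],
    [[-0.001,0.0025,0],[0,0,-0.012],-1],
  ],
)

```text
time_s: 5.9
position: [0.5643, -0.0175, 0.2177]
ee_rot: [2.532, 1.857, -0.003]
wrist_force: [-1.8, -2.1, -0.1]
width: 0.108
```

```bash
python3 -c "
from h import *
fo()"
```

```text
F tool [-2.49 -1.07  0.13] th [0.1848 0.181 ]
```

Request:
arm_command(
  commands=[
    [[0,0,0],[0,0,0],-0.36],
    [[0,0,0],[0,0,0],-0.36],
    [[0,0,0],[0,0,0],-0.36],
    [[0,0,-0.03],[0,0,0],-0.36],
    [[0,0,-0.08],[0,0,0],-0.36],
    [[0,0,-0.13],[0,0,0],-0.36],
    [[0,0,-0.13],[0,0,0],-0.36],
  ],
)

```text
time_s: 6.78
position: [0.5658, -0.0168, 0.3515]
ee_rot: [2.529, 1.855, 0.004]
wrist_force: [0.3, -0.5, -1.2]
width: 0.319
```

```bash
python3 -c "
from h import *
from workcell import *
s=ctrl.read_state()
print(s['position'])
for n in ['wrist','top']:
    c=viewer.capture(n); cv2.imwrite(f'pics/d_{n}.png',c['pixels'][:,:,::-1])
    if n=='wrist': c=wcam(c,s)
    for t in (0.17,.185,.2): print(n,t,proj(c,[doorpt(t,.25,0,.24),doorpt(t,.25,-.022,.24),doorpt(t,.13,-.057,.21),doorpt(t,.18,.016,.212),doorpt(t,.1,0,.24)]).round(1).tolist())
move(doorpt(.185,.18,.012,.33),np.pi/2+A-.185)
im=cv2.imread('pics/d_top.png')[150:250,170:330]; cv2.imwrite('pics/d_topc.png',cv2.resize(im,None,fx=5,fy=5,interpolation=cv2.INTER_CUBIC))
"
```

```text
[ 0.56581069 -0.01676678  0.35149959]
wrist 0.17 [[341.3, 291.4], [316.4, 291.8], [274.1, 151.9], [355.5, 206.3], [348.1, 114.6]]
wrist 0.185 [[337.1, 291.4], [312.1, 291.6], [271.8, 150.9], [352.6, 206.6], [346.2, 114.6]]
wrist 0.2 [[332.8, 291.4], [307.9, 291.2], [269.6, 149.9], [349.6, 206.8], [344.2, 114.6]]
top 0.17 [[271.3, 218.1], [269.0, 226.3], [221.0, 228.8], [247.1, 207.2], [214.9, 202.9]]
top 0.185 [[270.9, 219.5], [268.5, 227.7], [220.5, 229.4], [246.9, 208.2], [214.7, 203.4]]
top 0.2 [[270.4, 220.9], [267.9, 229.1], [220.0, 230.1], [246.7, 209.2], [214.5, 204.0]]
t 6.875 pos [ 0.5644 -0.0171  0.3477] F [0.41 0.03 0.08] w 0.32 q [ 0.35  0.2  -0.51  1.68  0.1   1.29 -0.48]
shift [0.0009 0.069  0.0177] turn [-1.5000e-03  2.7000e-03 -1.5743e+00]
```

View pics/d_wrist.png

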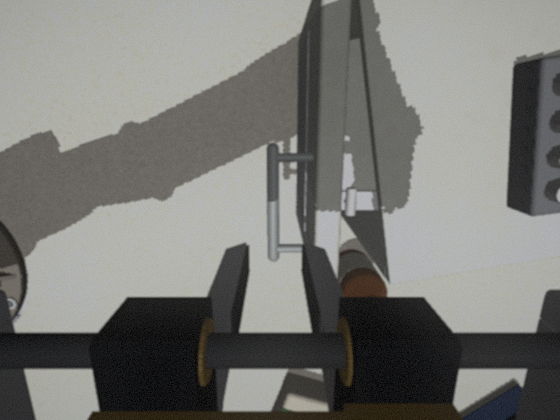

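View pics/d_topc.png

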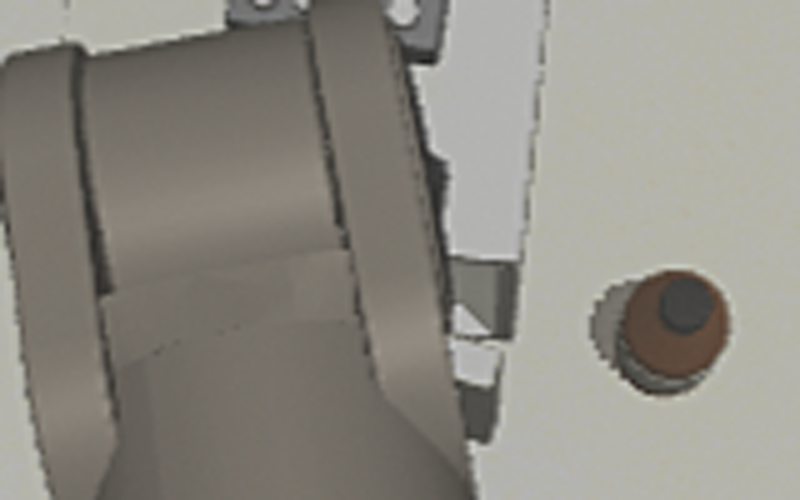

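```bash
python3 -c "
import cv2
im=cv2.imread('pics/d_wrist.png')[130:300,255:405]; cv2.imwrite('pics/d_wc.png',cv2.resize(im,None,fx=4.,fy=3.5,interpolation=cv2.INTER_CUBIC))
"
```

```text
(no output)
```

View pics/d_wc.png

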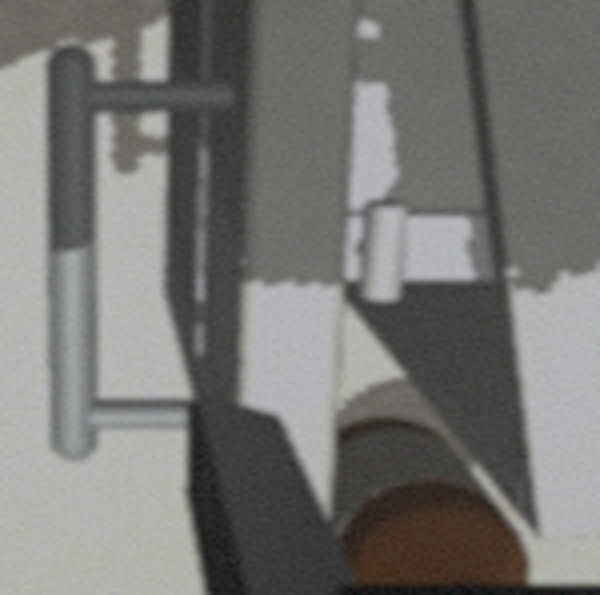

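The thumb-bar roll is at about (351,202), on the same row as the middle of the handle. I'll rotate the tool and hover over the gap with the fingers shut.

Request:
arm_command(
  commands=[
    [[0.001,0.02,0.0],[0,0,-0.18],-1],
    [[0.001,0.05,0.0],[0,0,-0.36],-1],
    [[0.001,0.069,0.0],[0,0,-0.54],-1],
    [[0.001,0.069,0.0],[0,0,-0.72],-1],
    [[0.001,0.069,0.0],[0,0,-0.9],-1],
    [[0.001,0.069,0.0],[0,0,-1.08],-1],
    [[0.001,0.069,0.0],[0,0,-1.26],-1],
    [[0.001,0.069,0.0],[0,0,-1.44],-1],
    [[0.001,0.069,0.0],[0,0,-1.574],-1],
    [[0.001,0.069,0.0],[0,0,-1.574],-1],
  ],
)

```text
time_s: 8.12
position: [0.6301, -0.0371, 0.3463]
ee_rot: [-0.473, -3.104, 0.004]
wrist_force: [-0.5, -0.1, -0.1]
width: 0.006
```

Request:
arm_command(
  commands=[
    [[0,0,0],[0,0,0],-1],
    [[0,0,0],[0,0,0],-1],
  ],
)

```text
time_s: 8.38
position: [0.63, -0.037, 0.3459]
ee_rot: [-0.476, -3.103, 0.004]
wrist_force: [0.0, -0.1, 0.6]
width: 0.004
```

```bash
python3 -c "
from h import *
from workcell import *
s=ctrl.read_state()
print(s['position'])
for n in ['wrist','top','scene']:
    c=viewer.capture(n); cv2.imwrite(f'pics/e_{n}.png',c['pixels'][:,:,::-1])
    if n=='wrist': c=wcam(c,s)
    for t in (0.17,.185,.2): print(n,t,proj(c,[doorpt(t,.25,0,.24),doorpt(t,.25,-.022,.24),doorpt(t,.13,-.057,.21),doorpt(t,.23,-.057,.21),doorpt(t,.18,.016,.212),doorpt(t,.1,0,.24)]).round(1).tolist())
move(doorpt(.185,.18,.012,.33),np.pi/2+A-.185)
im=cv2.imread('pics/e_top.png')[150:250,170:330]; cv2.imwrite('pics/e_topc.png',cv2.resize(im,None,fx=5,fy=5,interpolation=cv2.INTER_CUBIC))
"
```

```text
[ 0.62996074 -0.0370135   0.34591495]
wrist 0.17 [[188.9, 208.2], [186.5, 181.2], [334.1, 131.6], [215.7, 133.6], [276.2, 216.3], [375.7, 205.2]]
wrist 0.185 [[188.5, 203.7], [186.6, 176.4], [335.2, 129.2], [216.5, 129.4], [275.9, 213.4], [375.9, 203.4]]
wrist 0.2 [[188.2, 199.1], [186.7, 171.7], [336.3, 126.8], [217.3, 125.2], [275.7, 210.5], [376.0, 201.6]]
top 0.17 [[271.3, 218.1], [269.0, 226.3], [221.0, 228.8], [257.9, 238.9], [247.1, 207.2], [214.9, 202.9]]
top 0.185 [[270.9, 219.5], [268.5, 227.7], [220.5, 229.4], [257.3, 240.0], [246.9, 208.2], [214.7, 203.4]]
top 0.2 [[270.4, 220.9], [267.9, 229.1], [220.0, 230.1], [256.6, 241.2], [246.7, 209.2], [214.5, 204.0]]
scene 0.17 [[285.1, 190.4], [289.5, 187.8], [325.7, 204.8], [300.7, 193.7], [298.9, 207.9], [323.7, 207.8]]
scene 0.185 [[285.9, 190.0], [290.4, 187.4], [326.3, 204.7], [301.6, 193.4], [299.4, 207.5], [324.0, 207.6]]
scene 0.2 [[286.7, 189.5], [291.2, 187.0], [326.9, 204.5], [302.5, 193.1], [299.9, 207.1], [324.3, 207.3]]
t 8.525 pos [ 0.6301 -0.037   0.3463] F [ 0.41 -0.21  0.15] w 0.008 q [ 0.51  0.36 -0.73  1.52  0.25  1.35  1.02]
shift [-0.0004  0.0001  0.0163] turn [-0.0028 -0.0011 -0.0016]
```

View pics/e_wrist.png

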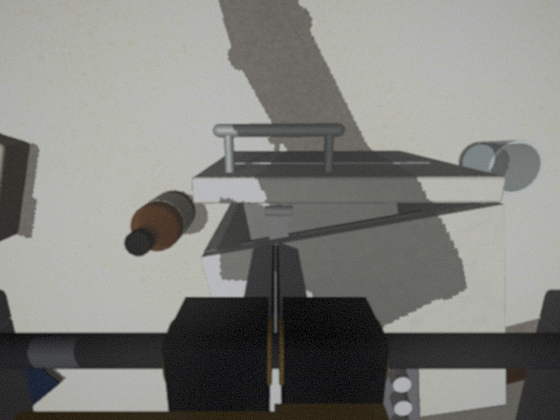

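View pics/e_topc.png

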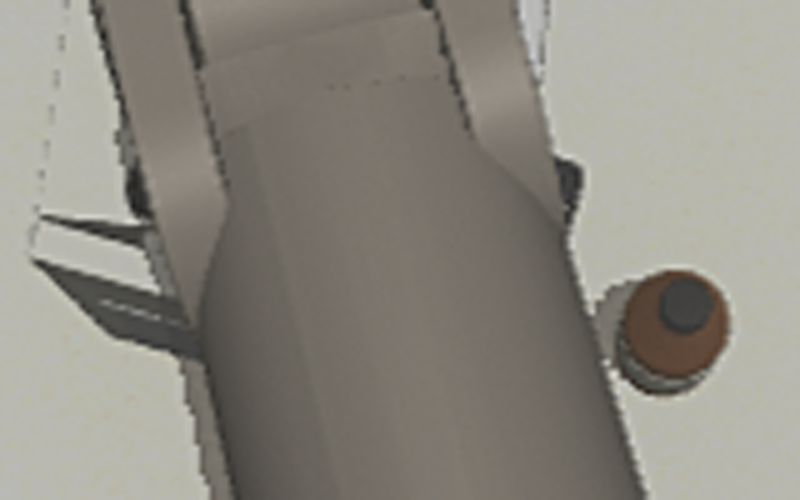

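```bash
python3 -c "
import cv2
im=cv2.imread('pics/e_wrist.png')[165:265,180:330]; cv2.imwrite('pics/e_wc.png',cv2.resize(im,None,fx=5,fy=5,interpolation=cv2.INTER_CUBIC))
from h import *
from workcell import *
s=ctrl.read_state()
c=wcam(viewer.capture('wrist'),s)
for z in (.202,.212,.222): print(proj(c,[doorpt(.185,.18,n,z-.005) for n in (.011,.021)]+[doorpt(.185,r,.016,z-.005) for r in (.167,.193)]).round(1).tolist())
print(proj(c,[doorpt(.185,.18,n,.24) for n in (0,-.022)]))
"
```

```text
[[275.8, 203.6], [275.8, 213.9], [289.7, 208.8], [262.0, 208.8]]
[[275.8, 206.3], [275.8, 216.9], [290.1, 211.6], [261.5, 211.6]]
[[275.8, 209.1], [275.8, 220.0], [290.6, 214.6], [261.0, 214.6]]
[[275.7332316  203.22997759]
 [275.71525444 176.00472472]]
```

View pics/e_wc.png

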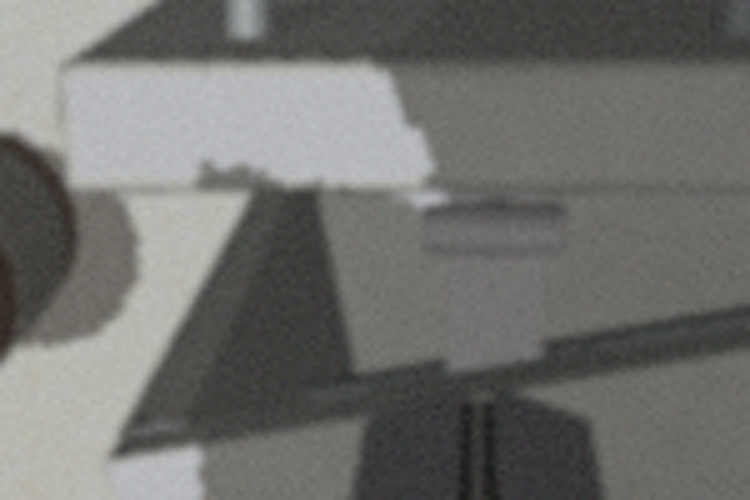

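The door's inner edge is at row 203 (predicted 203) and the roll at columns 265–294, so the finger should go 2–3 mm toward the hinge. I'll descend into the gap to just above the highest possible crest.

Request:
arm_command(
  commands=[
    [[0,0.0025,0.03],[0,0,0],-1],
    [[0,0.0025,0.06],[0,0,0],-1],
    [[0,0.0025,0.08],[0,0,0],-1],
    [[0,0.0025,0.092],[0,0,0],-1],
    [[0,0.0025,0.095],[0,0,0],-1],
    [[0,0.0025,0.095],[0,0,0],-1],
  ],
)

```text
time_s: 9.32
position: [0.631, -0.0347, 0.2519]
ee_rot: [-0.474, -3.105, 0.004]
wrist_force: [0.8, -1.3, -0.4]
width: 0.007
```

```bash
python3 -c "
from h import *
from workcell import *
s=ctrl.read_state()
move(doorpt(.185,.178,.012,.249),np.pi/2+A-.185)
cv2.imwrite('pics/f_wrist.png',viewer.capture('wrist')['pixels'][:,:,::-1])
"
```

```text
t 9.325 pos [ 0.631  -0.0347  0.2519] F [ 0.79 -1.33 -0.39] w 0.007 q [ 0.49  0.42 -0.72  1.65  0.3   1.18  0.97]
shift [-0.0002 -0.0003  0.0029] turn [-0.0025 -0.0005 -0.0015]
```

View pics/f_wrist.png

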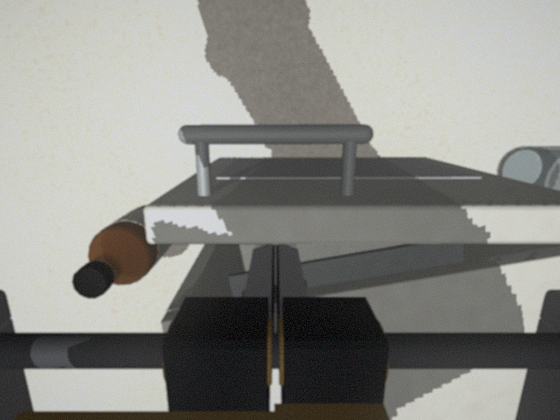

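The fingers are in the gap just behind the door's inner edge (row 243). Now I'll feel downward.

Request:
arm_command(
  commands=[
    [[0,0,0.001],[0,0,0],-1],
    [[0,0,0.002],[0,0,0],-1],
    [[0,0,0.003],[0,0,0],-1],
    [[0,0,0.003],[0,0,0],-1],
  ],
)

```text
time_s: 9.88
position: [0.631, -0.0347, 0.2491]
ee_rot: [-0.474, -3.105, 0.004]
wrist_force: [0.0, 0.7, 0.2]
width: 0.005
```

Request:
arm_command(
  commands=[
    [[0,0,0.001],[0,0,0],-1],
    [[0,0,0.002],[0,0,0],-1],
    [[0,0,0.002],[0,0,0],-1],
  ],
)

```text
time_s: 10.25
position: [0.631, -0.0347, 0.247]
ee_rot: [-0.474, -3.105, 0.004]
wrist_force: [0.2, -0.9, 1.2]
width: 0.002
```

Request:
arm_command(
  commands=[
    [[0,0,0.001],[0,0,0],-1],
    [[0,0,0.002],[0,0,0],-1],
    [[0,0,0.002],[0,0,0],-1],
  ],
)

```text
time_s: 10.62
position: [0.6309, -0.0348, 0.2449]
ee_rot: [-0.474, -3.105, 0.004]
wrist_force: [-0.7, -0.1, -0.4]
width: 0.001
```

Request:
arm_command(
  commands=[
    [[0,0,0.001],[0,0,0],-1],
    [[0,0,0.0018],[0,0,0],-1],
    [[0,0,0.0018],[0,0,0],-1],
  ],
)

```text
time_s: 11.0
position: [0.6309, -0.0348, 0.243]
ee_rot: [-0.474, -3.105, 0.004]
wrist_force: [0.7, 0.3, -0.0]
width: 0.007
```

Request:
arm_command(
  commands=[
    [[0,0,0.001],[0,0,0],-1],
    [[0,0,0.0018],[0,0,0],-1],
    [[0,0,0.0018],[0,0,0],-1],
  ],
)

```text
time_s: 11.38
position: [0.6308, -0.0348, 0.2411]
ee_rot: [-0.474, -3.105, 0.004]
wrist_force: [-0.4, 0.1, 0.2]
width: 0.005
```

Request:
arm_command(
  commands=[
    [[0,0,0.001],[0,0,0],-1],
    [[0,0,0.0018],[0,0,0],-1],
    [[0,0,0.0018],[0,0,0],-1],
  ],
)

```text
time_s: 11.75
position: [0.6308, -0.0348, 0.2392]
ee_rot: [-0.474, -3.104, 0.004]
wrist_force: [0.8, 0.1, 0.1]
width: 0.002
```

Tip is at about 0.214 with no contact yet.

Request:
arm_command(
  commands=[
    [[0,0,0.001],[0,0,0],-1],
    [[0,0,0.0015],[0,0,0],-1],
    [[0,0,0.0015],[0,0,0],-1],
  ],
)

```text
time_s: 12.12
position: [0.6308, -0.0348, 0.2376]
ee_rot: [-0.474, -3.104, 0.004]
wrist_force: [-0.1, -0.3, 0.7]
width: 0.004
```

Request:
arm_command(
  commands=[
    [[0,0,0.001],[0,0,0],-1],
    [[0,0,0.0015],[0,0,0],-1],
    [[0,0,0.0015],[0,0,0],-1],
  ],
)

```text
time_s: 12.5
position: [0.6307, -0.0348, 0.2361]
ee_rot: [-0.474, -3.104, 0.004]
wrist_force: [-0.2, -0.3, 0.3]
width: 0.007
```

Request:
arm_command(
  commands=[
    [[0,0,0.001],[0,0,0],-1],
    [[0,0,0.0015],[0,0,0],-1],
    [[0,0,0.0015],[0,0,0],-1],
  ],
)

```text
time_s: 12.88
position: [0.6307, -0.0348, 0.2345]
ee_rot: [-0.474, -3.104, 0.004]
wrist_force: [-1.1, 0.9, -0.4]
width: 0.005
```

Request:
arm_command(
  commands=[
    [[0,0,0.001],[0,0,0],-1],
    [[0,0,0.0015],[0,0,0],-1],
    [[0,0,0.0015],[0,0,0],-1],
  ],
)

```text
time_s: 13.25
position: [0.6307, -0.0348, 0.2329]
ee_rot: [-0.474, -3.104, 0.004]
wrist_force: [-0.6, 0.5, 0.0]
width: 0.005
```

Request:
arm_command(
  commands=[
    [[0,0,0.001],[0,0,0],-1],
    [[0,0,0.0015],[0,0,0],-1],
    [[0,0,0.0015],[0,0,0],-1],
  ],
)

```text
time_s: 13.62
position: [0.6307, -0.0348, 0.2314]
ee_rot: [-0.474, -3.104, 0.004]
wrist_force: [0.5, 0.8, 0.1]
width: 0.008
```

Request:
arm_command(
  commands=[
    [[0,0,0.001],[0,0,0],-1],
    [[0,0,0.0015],[0,0,0],-1],
    [[0,0,0.0015],[0,0,0],-1],
  ],
)

```text
time_s: 14.0
position: [0.6307, -0.0348, 0.2299]
ee_rot: [-0.474, -3.104, 0.004]
wrist_force: [0.5, 0.0, 0.2]
width: 0.008
```

Request:
arm_command(
  commands=[
    [[0,0,0.001],[0,0,0],-1],
    [[0,0,0.0015],[0,0,0],-1],
    [[0,0,0.0015],[0,0,0],-1],
  ],
)

```text
time_s: 14.38
position: [0.6307, -0.0348, 0.2285]
ee_rot: [-0.474, -3.104, 0.004]
wrist_force: [-1.5, 0.6, 4.7]
width: -0.002
```

```bash
python3 -c "
from h import *
from workcell import *
cv2.imwrite('pics/g_wrist.png',viewer.capture('wrist')['pixels'][:,:,::-1])
cv2.imwrite('pics/g_top.png',cv2.resize(viewer.capture('top')['pixels'][150:250,170:330,::-1],None,fx=5,fy=5))
cv2.imwrite('pics/g_scene.png',viewer.capture('scene')['pixels'][:,:,::-1])
"
```

```text
(no output)
```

View pics/g_wrist.png

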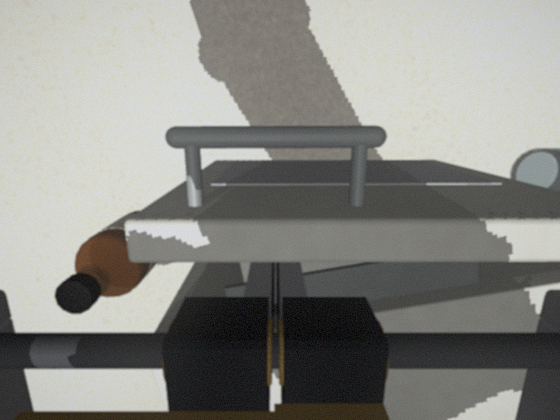

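Contact: Fz = 4.7 N at tip height about 0.2035. I'll press in small steps.

Request:
arm_command(
  commands=[
    [[0,0,0.0006],[0,0,0],-1],
    [[0,0,0.0012],[0,0,0],-1],
    [[0,0,0.0012],[0,0,0],-1],
  ],
)

```text
time_s: 14.9
position: [0.6308, -0.0348, 0.2273]
ee_rot: [-0.474, -3.104, 0.004]
wrist_force: [0.2, -1.3, 5.0]
width: 0.002
```

Request:
arm_command(
  commands=[
    [[0,0,0.0006],[0,0,0],-1],
    [[0,0,0.0012],[0,0,0],-1],
    [[0,0,0.0012],[0,0,0],-1],
  ],
)

```text
time_s: 15.28
position: [0.6309, -0.0348, 0.2263]
ee_rot: [-0.474, -3.105, 0.004]
wrist_force: [-0.7, -0.3, 6.3]
width: 0.007
```

Request:
arm_command(
  commands=[
    [[0,0,0.0005],[0,0,0],-1],
    [[0,0,0.001],[0,0,0],-1],
    [[0,0,0.001],[0,0,0],-1],
  ],
)

```text
time_s: 15.65
position: [0.631, -0.0348, 0.2255]
ee_rot: [-0.474, -3.105, 0.004]
wrist_force: [-0.8, -0.1, 6.6]
width: 0.004
```

Request:
arm_command(
  commands=[
    [[0,0,0.0004],[0,0,0],-1],
    [[0,0,0.0008],[0,0,0],-1],
    [[0,0,0.0008],[0,0,0],-1],
  ],
)

```text
time_s: 16.02
position: [0.6312, -0.0348, 0.2249]
ee_rot: [-0.474, -3.105, 0.004]
wrist_force: [-1.0, 0.1, 6.7]
width: 0.01
```

Request:
arm_command(
  commands=[
    [[0,0,0.0004],[0,0,0],-1],
    [[0,0,0.0007],[0,0,0],-1],
    [[0,0,0.0007],[0,0,0],-1],
  ],
)

```text
time_s: 16.4
position: [0.6315, -0.0349, 0.2246]
ee_rot: [0.474, 3.105, -0.004]
wrist_force: [-1.4, -0.7, 7.9]
width: 0.006
```

```bash
cat >> h.py <<'E'
def rn(P,th):
    a=A-th; ex=np.array([np.cos(a),np.sin(a)]); ey=np.array([-np.sin(a),np.cos(a)]); d=np.array(P)[:2]-HINGE; return -d@ey,d@ex
E
python3 -c "
from h import *
from workcell import *
s=ctrl.read_state(); print(rn(s['position'],.185),s['wrist_force'])
for t in (.185,.2,.22,.25): move(doorpt(t,.1775,.008,s['position'][2]),np.pi/2+A-t)
cv2.imwrite('pics/h_wrist.png',viewer.capture('wrist')['pixels'][:,:,::-1])
"
```

```text
(np.float64(0.17768385315782484), np.float64(0.012374089526715468)) [-1.44671646 -0.6640153   7.85054979]
t 16.4 pos [ 0.6315 -0.0349  0.2246] F [-1.45 -0.66  7.85] w 0.006 q [ 0.48  0.45 -0.71  1.68  0.32  1.13  0.96]
shift [ 0.0044  0.0002 -0.    ] turn [-0.0024  0.0008 -0.0017]
t 16.4 pos [ 0.6315 -0.0349  0.2246] F [-1.45 -0.66  7.85] w 0.006 q [ 0.48  0.45 -0.71  1.68  0.32  1.13  0.96]
shift [ 0.007   0.0001 -0.    ] turn [-0.0024  0.0008  0.0133]
t 16.4 pos [ 0.6315 -0.0349  0.2246] F [-1.45 -0.66  7.85] w 0.006 q [ 0.48  0.45 -0.71  1.68  0.32  1.13  0.96]
shift [ 0.0106 -0.     -0.    ] turn [-0.0024  0.0009  0.0333]
t 16.4 pos [ 0.6315 -0.0349  0.2246] F [-1.45 -0.66  7.85] w 0.006 q [ 0.48  0.45 -0.71  1.68  0.32  1.13  0.96]
shift [ 0.0159  0.     -0.    ] turn [-0.0024  0.0009  0.0633]
```

View pics/h_wrist.png

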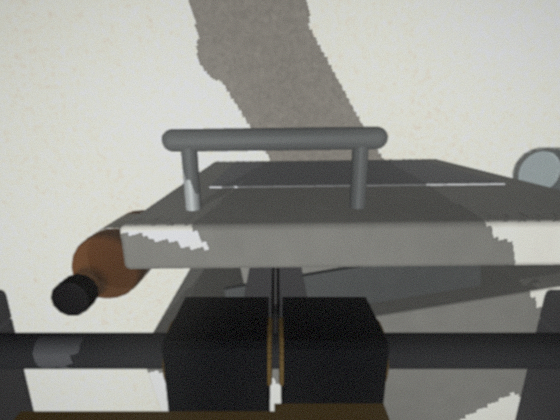

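Request:
arm_command(
  commands=[
    [[0.0015,0,0.0005],[0,0,0],-1],
    [[0.003,0,0.0005],[0,0,0],-1],
    [[0.004,0,0.0005],[0,0,0],-1],
    [[0.004,0,0.0005],[0,0,0],-1],
  ],
)

```text
time_s: 16.95
position: [0.628, -0.0341, 0.2245]
ee_rot: [0.475, 3.104, -0.004]
wrist_force: [-0.8, -1.3, 7.9]
width: 0.009
```

```bash
python3 -c "
from h import *
from workcell import *
s=ctrl.read_state(); print(rn(s['position'],.185),s['wrist_force'])
for t in (.185,.2,.22,.25): move(doorpt(t,.1775,.008,s['position'][2]),np.pi/2+A-t)
c=wcam(viewer.capture('wrist'),s);cv2.imwrite('pics/i_wrist.png',c['pixels'][:,:,::-1])
for t in (.16,.185,.2,.22): print(t,proj(c,[doorpt(t,.25,0,.24),doorpt(t,.18,0,.24),doorpt(t,.1,0,.24),doorpt(t,.13,-.057,.21),doorpt(t,.23,-.057,.21)]).round(1).tolist())
"
```

```text
(np.float64(0.1779078388317244), np.float64(0.008802641914638115)) [-0.82929012 -1.34565872  7.93756787]
t 16.95 pos [ 0.628  -0.0341  0.2245] F [-0.83 -1.35  7.94] w 0.009 q [ 0.49  0.44 -0.71  1.69  0.32  1.13  0.95]
shift [ 0.0008  0.0004 -0.    ] turn [-0.0026  0.0019 -0.002 ]
t 16.95 pos [ 0.628  -0.0341  0.2245] F [-0.83 -1.35  7.94] w 0.009 q [ 0.49  0.44 -0.71  1.69  0.32  1.13  0.95]
shift [ 0.0035  0.0003 -0.    ] turn [-0.0025  0.0019  0.013 ]
t 16.95 pos [ 0.628  -0.0341  0.2245] F [-0.83 -1.35  7.94] w 0.009 q [ 0.49  0.44 -0.71  1.69  0.32  1.13  0.95]
shift [ 0.007   0.0002 -0.    ] turn [-0.0025  0.0019  0.033 ]
t 16.95 pos [ 0.628  -0.0341  0.2245] F [-0.83 -1.35  7.94] w 0.009 q [ 0.49  0.44 -0.71  1.69  0.32  1.13  0.95]
shift [ 0.0123  0.0002 -0.    ] turn [-0.0025  0.002   0.063 ]
0.16 [[118.5, 286.4], [270.7, 282.9], [446.5, 279.0], [368.8, 148.1], [168.3, 153.5]]
0.185 [[116.6, 273.9], [270.6, 274.0], [447.2, 274.0], [372.1, 141.4], [170.0, 141.7]]
0.2 [[115.6, 266.4], [270.6, 268.5], [447.7, 270.9], [374.2, 137.4], [171.2, 134.6]]
0.22 [[114.4, 256.1], [270.7, 261.1], [448.4, 266.9], [377.1, 132.0], [173.0, 125.0]]
```

View pics/i_wrist.png

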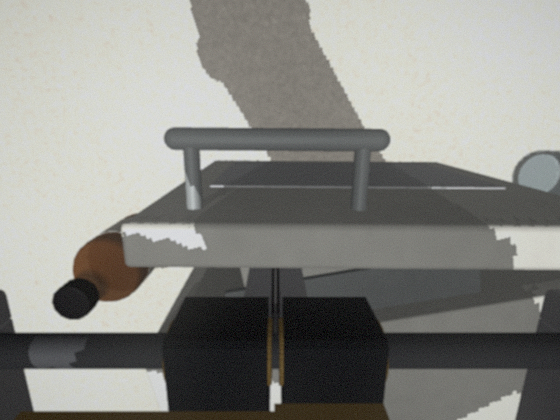

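The door edge stays at row ~267 relative to the hand, so the door followed the finger to about 0.20–0.205 rad. I'll continue gently past the catch while watching the force.

Request:
arm_command(
  commands=[
    [[0.001,0,0.0005],[0,0,0.005],-1],
    [[0.002,0,0.0005],[0,0,0.01],-1],
    [[0.002,0,0.0005],[0,0,0.01],-1],
  ],
)

```text
time_s: 17.38
position: [0.6265, -0.0336, 0.2244]
ee_rot: [0.49, 3.101, -0.005]
wrist_force: [-0.4, -1.5, 8.5]
width: 0.007
```

Request:
arm_command(
  commands=[
    [[0.0015,0,0.0003],[0,0,0.008],-1],
    [[0.003,0,0.0003],[0,0,0.016],-1],
    [[0.003,0,0.0003],[0,0,0.016],-1],
  ],
)

```text
time_s: 17.75
position: [0.6239, -0.0329, 0.2245]
ee_rot: [0.516, 3.095, -0.005]
wrist_force: [-0.9, -0.6, 8.1]
width: 0.005
```

```bash
cat >> h.py <<'E'
def look(name,ths,n=.0124,r=.178):
    from workcell import ctrl,viewer
    s=ctrl.read_state(); print(s["position"].round(4),s['wrist_force'].round(2),[np.round(rn(s['position'],t),4).tolist() for t in ths])
    c=wcam(viewer.capture('wrist'),s);cv2.imwrite(f'pics/{name}.png',c['pixels'][:,:,::-1])
    for t in ths: print(t,proj(c,[doorpt(t,.25,0,.24),doorpt(t,.18,0,.24),doorpt(t,.1,0,.24),doorpt(t,.13,-.057,.21),doorpt(t,.23,-.057,.21)]).round(1).tolist())
E
python3 -c "
from h import *
look('j_wrist',(.19,.21,.23))"
```

```text
[ 0.6239 -0.0329  0.2245] [-0.9  -0.58  8.07] [[0.178, 0.0055], [0.1779, 0.009], [0.1776, 0.0126]]
0.19 [[117.9, 283.7], [270.5, 280.7], [446.5, 277.3], [369.3, 146.1], [168.2, 150.8]]
0.21 [[116.4, 273.7], [270.4, 273.5], [447.1, 273.3], [371.9, 140.7], [169.6, 141.3]]
0.23 [[115.1, 263.6], [270.4, 266.2], [447.7, 269.2], [374.7, 135.4], [171.2, 131.8]]
```

View pics/j_wrist.png

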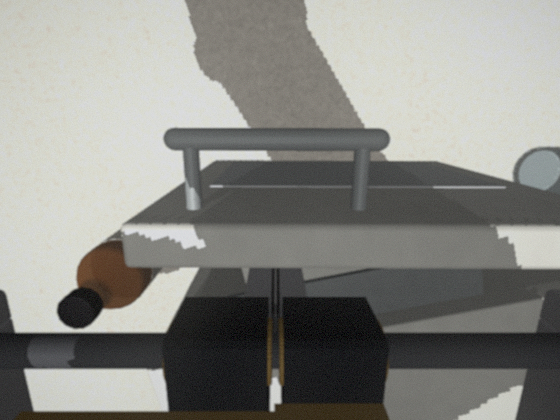

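The door is following (edge still at row 267, θ≈0.228), past the catch point and with no tug. I'll keep pressing and follow the arc.

```bash
python3 -c "
from h import *
for t in (.25,.28,.31,.35,.39,.43): move(doorpt(t,.1777,.0124,.2242),np.pi/2+A-t)
"
```

```text
t 17.8 pos [ 0.6239 -0.0329  0.2245] F [-0.66 -1.08  7.23] w 0.007 q [ 0.48  0.43 -0.71  1.7   0.31  1.12  0.93]
shift [ 0.0037 -0.0002  0.0003] turn [-0.0024  0.0039  0.0365]
t 17.8 pos [ 0.6239 -0.0329  0.2245] F [-0.66 -1.08  7.23] w 0.007 q [ 0.48  0.43 -0.71  1.7   0.31  1.12  0.93]
shift [ 0.0091 -0.0003  0.0003] turn [-0.0024  0.0039  0.0665]
t 17.8 pos [ 0.6239 -0.0329  0.2245] F [-0.66 -1.08  7.23] w 0.007 q [ 0.48  0.43 -0.71  1.7   0.31  1.12  0.93]
shift [ 0.0144 -0.0002  0.0002] turn [-0.0023  0.004   0.0965]
t 17.8 pos [ 0.6239 -0.0329  0.2245] F [-0.66 -1.08  7.23] w 0.007 q [ 0.48  0.43 -0.71  1.7   0.31  1.12  0.93]
shift [0.0215 0.0001 0.0002] turn [-0.0022  0.004   0.1365]
t 17.8 pos [ 0.6239 -0.0329  0.2245] F [-0.66 -1.08  7.23] w 0.007 q [ 0.48  0.43 -0.71  1.7   0.31  1.12  0.93]
shift [0.0286 0.0007 0.0002] turn [-0.0022  0.0041  0.1765]
t 17.8 pos [ 0.6239 -0.0329  0.2245] F [-0.66 -1.08  7.23] w 0.007 q [ 0.48  0.43 -0.71  1.7   0.31  1.12  0.93]
shift [0.0357 0.0016 0.0001] turn [-0.0021  0.0041  0.2165]
```

Request:
arm_command(
  commands=[
    [[0.0025,0,0.0003],[0,0,0.018],-1],
    [[0.005,0,0.0003],[0,0,0.036],-1],
    [[0.0075,-0.0002,0.0003],[0,0,0.055],-1],
    [[0.01,-0.0002,0.0003],[0,0,0.07],-1],
    [[0.01,-0.0002,0.0003],[0,0,0.07],-1],
  ],
)

```text
time_s: 18.42
position: [0.6146, -0.03, 0.2246]
ee_rot: [0.624, 3.075, -0.005]
wrist_force: [-1.8, -0.1, 7.4]
width: 0.002
```

```bash
python3 -c "
from h import *
look('k_wrist',(.26,.28,.3))
for t in (.31,.35,.39,.42): move(doorpt(t,.1777,.0124,.2242),np.pi/2+A-t)"
```

```text
[ 0.6146 -0.03    0.2246] [-1.8  -0.07  7.4 ] [[0.1779, 0.0081], [0.1777, 0.0117], [0.1775, 0.0152]]
0.26 [[116.8, 278.5], [270.1, 275.4], [446.9, 271.9], [369.3, 140.6], [167.3, 145.4]]
0.28 [[115.3, 268.5], [270.0, 268.2], [447.5, 267.8], [371.9, 135.1], [168.7, 135.8]]
0.3 [[113.9, 258.2], [270.0, 260.8], [448.1, 263.8], [374.7, 129.7], [170.3, 126.2]]
t 18.475 pos [ 0.6146 -0.03    0.2246] F [-1.39 -0.01  7.08] w 0.006 q [ 0.48  0.41 -0.7   1.72  0.3   1.11  0.86]
shift [ 0.0046 -0.0003  0.0003] turn [-0.0022  0.0049  0.0263]
t 18.475 pos [ 0.6146 -0.03    0.2246] F [-1.39 -0.01  7.08] w 0.006 q [ 0.48  0.41 -0.7   1.72  0.3   1.11  0.86]
shift [ 0.0118 -0.0005  0.0003] turn [-0.0021  0.0049  0.0663]
t 18.475 pos [ 0.6146 -0.03    0.2246] F [-1.39 -0.01  7.08] w 0.006 q [ 0.48  0.41 -0.7   1.72  0.3   1.11  0.86]
shift [ 0.0189 -0.0003  0.0003] turn [-0.002   0.0049  0.1063]
t 18.475 pos [ 0.6146 -0.03    0.2246] F [-1.39 -0.01  7.08] w 0.006 q [ 0.48  0.41 -0.7   1.72  0.3   1.11  0.86]
shift [ 0.0242 -0.0001  0.0002] turn [-0.0019  0.005   0.1363]
```

View pics/k_wrist.png

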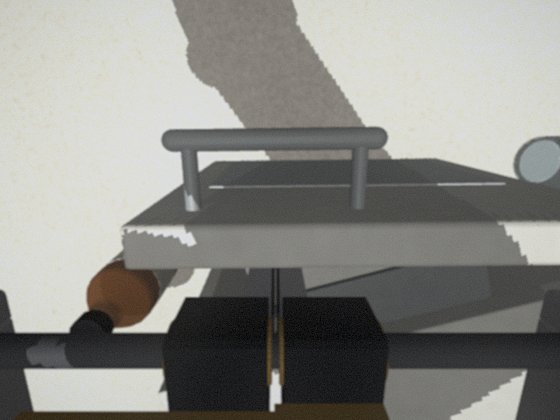

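The door edge is at row 267, so θ≈0.283 and the door is still following. I'll continue past 0.42.

Request:
arm_command(
  commands=[
    [[0.003,0,0.0003],[0,0,0.018],-1],
    [[0.006,-0.0003,0.0003],[0,0,0.036],-1],
    [[0.009,-0.0004,0.0003],[0,0,0.052],-1],
    [[0.012,-0.0005,0.0003],[0,0,0.068],-1],
    [[0.015,-0.0004,0.0003],[0,0,0.085],-1],
    [[0.018,-0.0003,0.0003],[0,0,0.1],-1],
    [[0.021,-0.0002,0.0003],[0,0,0.118],-1],
    [[0.024,0,0.0002],[0,0,0.136],-1],
    [[0.027,0,0.0002],[0,0,0.153],-1],
    [[0.027,0,0.0002],[0,0,0.153],-1],
  ],
)

```text
time_s: 19.73
position: [0.5899, -0.0195, 0.2246]
ee_rot: [0.857, 3.017, -0.004]
wrist_force: [-2.4, -0.4, 7.6]
width: 0.003
```

```bash
python3 -c "
from h import *
look('l_wrist',(.4,.43,.46))
for t in (.43,.5,.6,.7,.8): move(doorpt(t,.1777,.008,.233),np.pi/2+A-t)"
```

```text
[ 0.5899 -0.0195  0.2246] [-2.37 -0.43  7.6 ] [[0.1781, 0.0062], [0.1778, 0.0115], [0.1774, 0.0169]]
0.4 [[117.7, 284.2], [270.2, 279.3], [446.5, 273.6], [367.5, 143.2], [166.3, 150.6]]
0.43 [[115.3, 269.2], [269.9, 268.4], [447.3, 267.6], [371.4, 135.1], [168.2, 136.4]]
0.46 [[113.2, 253.8], [270.0, 257.4], [448.3, 261.4], [375.6, 126.9], [170.6, 121.9]]
t 19.775 pos [ 0.5899 -0.0194  0.2246] F [-1.42  0.91  7.52] w 0.007 q [ 0.47  0.37 -0.68  1.78  0.26  1.09  0.71]
shift [ 0.0035  0.     -0.0084] turn [-0.0013  0.0058 -0.0067]
t 19.775 pos [ 0.5899 -0.0194  0.2246] F [-1.42  0.91  7.52] w 0.007 q [ 0.47  0.37 -0.68  1.78  0.26  1.09  0.71]
shift [ 0.016  -0.0002 -0.0085] turn [-0.0011  0.0058  0.0633]
t 19.775 pos [ 0.5899 -0.0194  0.2246] F [-1.42  0.91  7.52] w 0.007 q [ 0.47  0.37 -0.68  1.78  0.26  1.09  0.71]
shift [ 0.0337  0.001  -0.0086] turn [-0.0008  0.0059  0.1633]
t 19.775 pos [ 0.5899 -0.0194  0.2246] F [-1.42  0.91  7.52] w 0.007 q [ 0.47  0.37 -0.68  1.78  0.26  1.09  0.71]
shift [ 0.0512  0.004  -0.0087] turn [-0.0005  0.0059  0.2633]
t 19.775 pos [ 0.5899 -0.0194  0.2246] F [-1.42  0.91  7.52] w 0.007 q [ 0.47  0.37 -0.68  1.78  0.26  1.09  0.71]
shift [ 0.0684  0.0087 -0.0088] turn [-2.000e-04  5.900e-03  3.633e-01]
```

View pics/l_wrist.png

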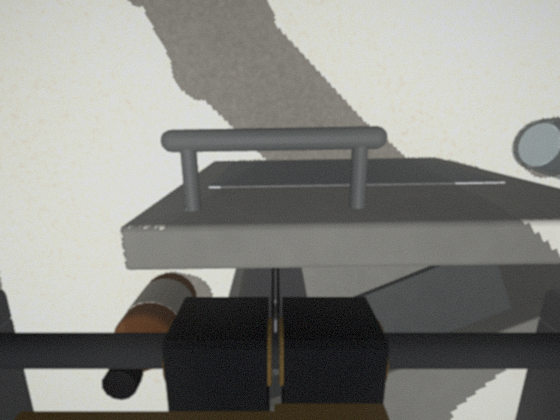

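θ≈0.433 rad, so the hook is clear. I'll lift off the thumb bar, staying below the door's top edge, and push the inner face onward.

Request:
arm_command(
  commands=[
    [[0,0,-0.005],[0,0,0],-1],
    [[0,0,-0.01],[0,0,0],-1],
    [[0.0035,0,-0.01],[0,0,0],-1],
    [[0.009,0,-0.01],[0,0,0.028],-1],
    [[0.016,0,-0.01],[0,0,0.063],-1],
    [[0.025,0.0004,-0.01],[0,0,0.113],-1],
    [[0.0337,0.001,-0.01],[0,0,0.163],-1],
    [[0.0425,0.0024,-0.01],[0,0,0.213],-1],
    [[0.0512,0.004,-0.01],[0,0,0.263],-1],
    [[0.06,0.0063,-0.01],[0,0,0.313],-1],
  ],
)

```text
time_s: 21.02
position: [0.5414, 0.0178, 0.2342]
ee_rot: [1.321, 2.845, -0.004]
wrist_force: [0.5, -1.0, 1.1]
width: 0.006
```

```bash
python3 -c "
from h import *
look('m_wrist',(.7,.75,.8))
for t in (.8,.85,.9,.95,1.,1.05,1.1,1.15,1.2): move(doorpt(t,.1777,.008,.234),np.pi/2+A-t)"
```

```text
[0.5414 0.0178 0.2342] [ 0.48 -0.98  1.05] [[0.1781, -0.0018], [0.178, 0.0071], [0.1774, 0.016]]
0.7 [[129.3, 291.7], [271.0, 285.0], [435.2, 277.3], [360.2, 155.8], [172.0, 165.7]]
0.75 [[125.6, 268.5], [270.4, 268.2], [436.2, 267.9], [366.2, 143.2], [175.0, 143.6]]
0.8 [[123.0, 244.3], [270.8, 250.9], [437.8, 258.3], [372.9, 130.5], [179.2, 121.0]]
t 21.075 pos [0.5408 0.0188 0.2342] F [-0.42  1.71 -0.49] w 0.007 q [ 0.41  0.26 -0.66  1.87  0.19  1.06  0.37]
shift [ 0.0068 -0.0001  0.0002] turn [0.0004 0.0056 0.0457]
t 21.075 pos [0.5408 0.0188 0.2342] F [-0.42  1.71 -0.49] w 0.007 q [ 0.41  0.26 -0.66  1.87  0.19  1.06  0.37]
shift [0.0157 0.0001 0.0001] turn [0.0005 0.0056 0.0957]
t 21.075 pos [0.5408 0.0188 0.2342] F [-0.42  1.71 -0.49] w 0.007 q [ 0.41  0.26 -0.66  1.87  0.19  1.06  0.37]
shift [0.0246 0.0008 0.0001] turn [0.0007 0.0056 0.1457]
t 21.075 pos [0.5408 0.0188 0.2342] F [-0.42  1.71 -0.49] w 0.007 q [ 0.41  0.26 -0.66  1.87  0.19  1.06  0.37]
shift [0.0334 0.0019 0.    ] turn [0.0008 0.0056 0.1957]
t 21.075 pos [0.5408 0.0188 0.2342] F [-0.42  1.71 -0.49] w 0.007 q [ 0.41  0.26 -0.66  1.87  0.19  1.06  0.37]
shift [ 0.0422  0.0035 -0.    ] turn [0.001  0.0056 0.2457]
t 21.075 pos [0.5408 0.0188 0.2342] F [-0.42  1.71 -0.49] w 0.007 q [ 0.41  0.26 -0.66  1.87  0.19  1.06  0.37]
shift [ 0.0508  0.0054 -0.0001] turn [0.0011 0.0055 0.2957]
t 21.075 pos [0.5408 0.0188 0.2342] F [-0.42  1.71 -0.49] w 0.007 q [ 0.41  0.26 -0.66  1.87  0.19  1.06  0.37]
shift [ 0.0594  0.0079 -0.0001] turn [0.0012 0.0055 0.3457]
t 21.075 pos [0.5408 0.0188 0.2342] F [-0.42  1.71 -0.49] w 0.007 q [ 0.41  0.26 -0.66  1.87  0.19  1.06  0.37]
shift [ 0.0678  0.0107 -0.0001] turn [0.0014 0.0055 0.3957]
t 21.075 pos [0.5408 0.0188 0.2342] F [-0.42  1.71 -0.49] w 0.007 q [ 0.41  0.26 -0.66  1.87  0.19  1.06  0.37]
shift [ 0.0761  0.014  -0.0002] turn [0.0015 0.0055 0.4457]
```

View pics/m_wrist.png

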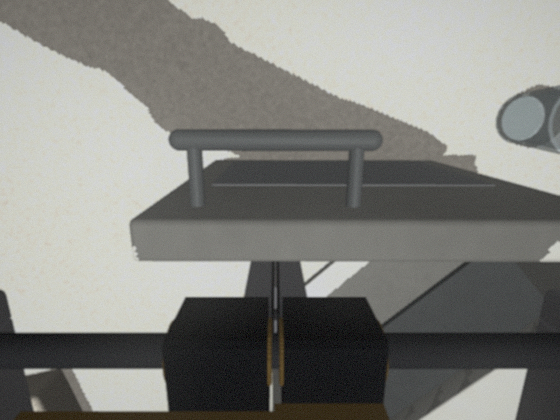

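The door is at about 0.76 rad with its edge at row 262, moving with the finger. I'll continue.

Request:
arm_command(
  commands=[
    [[0.007,0,0],[0,0,0.046],-1],
    [[0.0157,0,0],[0,0,0.096],-1],
    [[0.0246,0.0008,0],[0,0,0.146],-1],
    [[0.0334,0.002,0],[0,0,0.196],-1],
    [[0.0422,0.0035,0],[0,0,0.246],-1],
    [[0.0508,0.0054,0],[0,0,0.296],-1],
    [[0.0594,0.008,0],[0,0,0.346],-1],
    [[0.0678,0.0107,0],[0,0,0.396],-1],
    [[0.0761,0.014,0],[0,0,0.446],-1],
    [[0.0761,0.014,0],[0,0,0.446],-1],
  ],
)

```text
time_s: 22.32
position: [0.5021, 0.0866, 0.2338]
ee_rot: [1.918, 2.482, -0.002]
wrist_force: [-0.3, -0.6, 0.5]
width: 0.002
```

```bash
python3 -c "
from h import *
look('n_wrist',(1.15,1.2,1.25))
for t in (1.2,1.25,1.3,1.35,1.4,1.45,1.5): move(doorpt(t,.1777,.008,.234),np.pi/2+A-t)"
```

```text
[0.5021 0.0866 0.2338] [-0.32 -0.62  0.46] [[0.1781, -0.0016], [0.1779, 0.0073], [0.1773, 0.0162]]
1.15 [[128.2, 291.6], [270.5, 285.2], [434.8, 277.9], [360.1, 156.1], [171.4, 165.4]]
1.2 [[124.5, 268.3], [270.0, 268.4], [435.9, 268.4], [366.1, 143.4], [174.5, 143.2]]
1.25 [[122.0, 244.0], [270.4, 251.0], [437.5, 258.8], [372.9, 130.8], [178.9, 120.5]]
t 22.375 pos [0.5023 0.0861 0.2338] F [-0.17 -0.95  0.52] w 0.003 q [ 0.28  0.21 -0.65  1.94  0.15  1.04 -0.18]
shift [-0.0002  0.0002 -0.0002] turn [0.0025 0.005  0.0012]
t 22.375 pos [0.5023 0.0861 0.2338] F [-0.17 -0.95  0.52] w 0.003 q [ 0.28  0.21 -0.65  1.94  0.15  1.04 -0.18]
shift [ 0.0087 -0.     -0.0003] turn [0.0026 0.005  0.0512]
t 22.375 pos [0.5023 0.0861 0.2338] F [-0.17 -0.95  0.52] w 0.003 q [ 0.28  0.21 -0.65  1.94  0.15  1.04 -0.18]
shift [ 0.0176  0.0003 -0.0003] turn [0.0028 0.0049 0.1012]
t 22.375 pos [0.5023 0.0861 0.2338] F [-0.17 -0.95  0.52] w 0.003 q [ 0.28  0.21 -0.65  1.94  0.15  1.04 -0.18]
shift [ 0.0265  0.001  -0.0004] turn [0.0029 0.0048 0.1512]
t 22.375 pos [0.5023 0.0861 0.2338] F [-0.17 -0.95  0.52] w 0.003 q [ 0.28  0.21 -0.65  1.94  0.15  1.04 -0.18]
shift [ 0.0353  0.0022 -0.0004] turn [0.003  0.0047 0.2012]
t 22.375 pos [0.5023 0.0861 0.2338] F [-0.17 -0.95  0.52] w 0.003 q [ 0.28  0.21 -0.65  1.94  0.15  1.04 -0.18]
shift [ 0.044   0.0038 -0.0005] turn [0.0031 0.0047 0.2512]
t 22.375 pos [0.5023 0.0861 0.2338] F [-0.17 -0.95  0.52] w 0.003 q [ 0.28  0.21 -0.65  1.94  0.15  1.04 -0.18]
shift [ 0.0527  0.0058 -0.0005] turn [0.0032 0.0046 0.3012]
```

View pics/n_wrist.png

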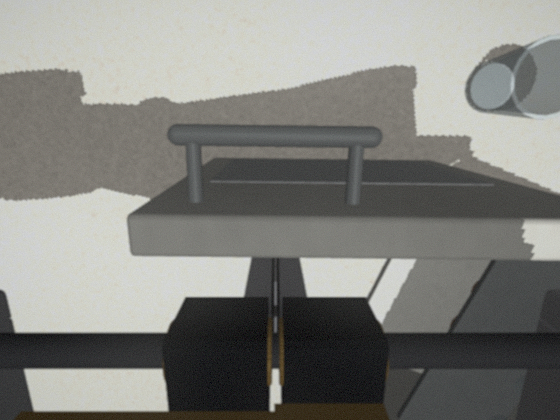

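θ≈1.22 rad. I'll continue to about 1.47, easing off at the end, then back away and lift.

Request:
arm_command(
  commands=[
    [[0.0087,0,0],[0,0,0.051],-1],
    [[0.0176,0.0003,0],[0,0,0.101],-1],
    [[0.0265,0.001,0],[0,0,0.151],-1],
    [[0.033,0.002,0],[0,0,0.185],-1],
    [[0.038,0.003,0],[0,0,0.215],-1],
    [[0.042,0.0035,0],[0,0,0.24],-1],
    [[0.044,0.0038,0],[0,0,0.251],-1],
    [[0.0445,0.0038,0],[0,0,0.251],-1],
    [[0.0445,0.0038,0],[0,0,0.251],-1],
  ],
)

```text
time_s: 23.5
position: [0.4947, 0.13, 0.2335]
ee_rot: [2.212, 2.223, -0.001]
wrist_force: [0.6, 0.1, 0.0]
width: 0.004
```

Request:
arm_command(
  commands=[
    [[-0.006,0,0],[0,0,0],-1],
    [[-0.012,0,0],[0,0,0],-1],
    [[-0.012,0,-0.03],[0,0,0],-1],
    [[-0.012,0,-0.08],[0,0,0],-1],
    [[-0.012,0,-0.13],[0,0,0],-1],
    [[-0.012,0,-0.18],[0,0,0],-1],
    [[-0.012,0,-0.18],[0,0,0],-1],
    [[-0.012,0,-0.18],[0,0,0],-1],
  ],
)

```text
time_s: 24.5
position: [0.4939, 0.1183, 0.4131]
ee_rot: [2.213, 2.222, -0.001]
wrist_force: [-0.3, -0.3, -0.2]
width: 0.004
```

```bash
python3 -c "
from h import *
look('o_wrist',(1.4,1.45,1.5))
from workcell import *
for n in ('top','scene'):
  c=viewer.capture(n); cv2.imwrite(f'pics/o_{n}.png',c['pixels'][:,:,::-1])
  for t in (1.2,1.45,1.5): print(n,t,proj(c,[doorpt(t,.25,0,.24),doorpt(t,.25,-.022,.24),doorpt(t,.13,-.057,.21),doorpt(t,.23,-.057,.21)]).round(1).tolist())"
```

```text
[0.4939 0.1183 0.4131] [-0.28 -0.26 -0.15] [[0.1793, 0.0105], [0.1786, 0.0194], [0.1774, 0.0283]]
1.4 [[202.7, 190.9], [272.9, 187.4], [353.5, 183.4], [318.5, 125.0], [222.0, 130.0]]
1.45 [[201.7, 178.4], [272.6, 178.4], [353.7, 178.4], [321.4, 118.4], [224.0, 118.4]]
1.5 [[201.2, 165.8], [272.9, 169.4], [354.1, 173.4], [324.5, 111.9], [226.6, 106.7]]
top 1.2 [[200.9, 287.9], [192.2, 290.4], [170.0, 248.5], [179.0, 286.4]]
top 1.45 [[175.6, 291.8], [166.6, 292.1], [156.9, 244.9], [155.8, 284.3]]
top 1.5 [[170.5, 291.8], [161.5, 291.6], [154.4, 243.8], [151.3, 283.1]]
scene 1.2 [[353.8, 178.6], [360.5, 179.2], [370.6, 207.1], [370.0, 191.0]]
scene 1.45 [[372.7, 181.5], [379.3, 182.9], [380.7, 211.3], [387.2, 195.9]]
scene 1.5 [[376.4, 182.4], [383.0, 183.9], [382.6, 212.3], [390.6, 197.2]]
```

View pics/o_wrist.png

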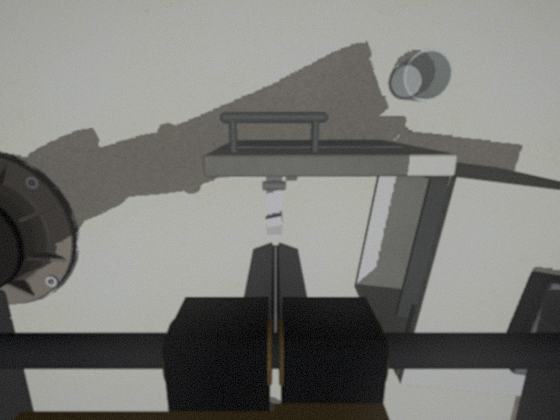

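View pics/o_top.png

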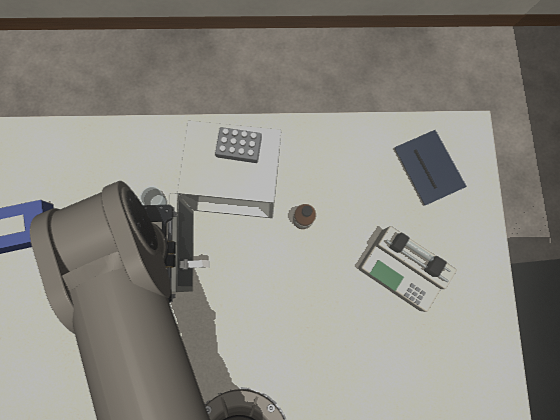

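View pics/o_scene.png

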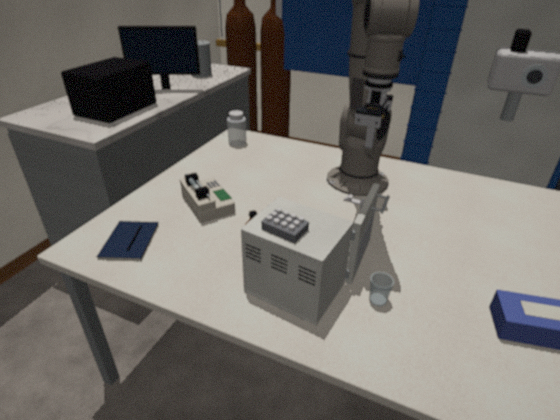

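The door edge is at row 177, so θ≈1.45 rad, and the robot is clear at z = 0.41 with no wrist force. The bottle (303,216), beaker (~153,197) and vial box (238,144) haven't moved, and the latch looks whole. I'll hand in.

```bash
python3 -c "
from workcell import *
s=ctrl.read_state(); print(s['time_s'],abs(s['qd']).max(),s['wrist_force']); print(close_job())"
```

```text
24.65 0.004090633107820606 [-0.60594768 -0.26836269  0.32185648]
the job is handed in; nothing more can be done
None
```

The cupboard door now stands open at about 1.45 rad, with the robot clear of it. I handed the job in at 24.7 s; it reports no verdict.

- **Ajar:** I drew the door by its handle until the hook caught at about 0.198 rad. The pull had risen about 6 N by then, so I eased back about 2 mm and let go.
- **Hook released:** With the fingers shut, I felt down into the gap and met the thumb bar about 7 mm below its nominal height. I pressed it in small steps to about 5 mm.
- **Forces:** The highest pressing force I read was 8.5 N, against the 14 N limit. I read forces only at the end of each call, so brief peaks in between were not seen.
- **Swung open:** The door moved with the pressed bar past the catch without tugging, out to about 0.43 rad. I then lifted off the bar and pushed the inner face the rest of the way.

Final pictures show the bottle, the beaker and the box of vials where they stood, within about a pixel in the top view, and the latch looks whole. The wrist force is near zero and the arm is still. Door angles come from hand positions and pictures, not a direct reading. No check failed; the largest disagreement was 2–3 mm along the door in where the handle and thumb bar sat, and I shifted the fingers to match.

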